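# Lock the desk strongbox with its curved pin

### The job

Lock the grey strongbox on the desk: fold its steel hasp down flat over the eye, then thread the orange-handled curved pin through the eye and push it gently fully home, until its tip has pushed the red slug all the way in. Leave the pin there, lying flat on the box, and leave the drive and mug where they are.

Things in the scene. Friction and masses are not known exactly. Their poses are not given: they have to be found in the camera images.
- lockbox: grey steel strongbox fixed to the desk, 210 (x) x 170 (y) x 70 mm high. Origin: centre of its underside, z up. On its smooth level top: the hasp's hinge line along y at x = -45, y = 0; the eye at x = 35, y = 0; a black keeper (24 x 26 x 17 mm) with a red slug near x = -12, y = 50. The shut hasp lies flush in a recess in the top.
- eye (a point): middle of the hole of the brass eye, an upright arch of 7 mm round bar fixed on the box top, 22.5 mm high in all. The hole is open along the box's y axis, 13 mm wide (along the box's x), 13.5 high in its middle and about 11 at 5 mm to either side. This point lies 4.5 mm above the box top. Axes as the box.
- arc_center (a point): centre of the arc to follow, 50 mm from the eye towards the box's -x, 4.5 mm above the box top. A pin whose own arc centre stays here while it turns anticlockwise (from above) goes through the eye from its -y to its +y side and meets the red slug: at the keeper's middle setting 58.5 degrees round from the eye when the slug is out, 70 when in. Axes as the box.
- hasp (a joint): hasp angle in rad: 0 = flat, up to 1.6 = standing. A steel leaf 36 mm wide, 130 long, 3.5 thick, hinged at the box's x = -45 level with the top; it folds towards the box's +x, its slot (63 to 100 mm from the hinge) going over the eye, its blue-marked end reaching x = 85. Stiff, stays where left (about 1 N at its end moves it).
- hasp_end (a point): middle of the free end edge of the hasp leaf, on the face that is upper when shut. Axes: x along the leaf away from the hinge, y as the box, z out of the face that is upper when shut.
- slug (a joint): red slug, 12 mm round, along the arc: 0 rad = fully out of its keeper (10 mm), 0.2 = fully in at a solid stop. Starts 8.5 to 10 mm out, slides at about 5 N, stays where left. The keeper is clamped up to 8 mm either way of its middle setting along the arc, unmeasured: push till the force rises 2 N above sliding. Pin on slug and eye must stay below 30 N in all; the eye adds to it by leverage.
- pin: loose curved pin, 85 to 170 g: a C of 9 mm round steel bar lying flat, arc radius 50 mm, with an upright orange tab on its tail. Origin: middle of the tab's underside. Tab 12 mm thick along x (grip here), 24 wide along y, 65 tall, foot 22 x 26 x 9. Arc centre at x = -50, y = 0; from the tab the bar runs 115 degrees anticlockwise (from above) about it to the tip. z up, bar's underside at z = 0.
- pin_tip (a point): middle of the bar at the tip of the pin, 4.5 mm short of its very end and 4.5 mm above its underside. Axes as the pin.
- pin_center (a point): centre of the pin's arc, 4.5 mm above its underside. Axes as the pin.
- drive: bystander: loose black portable drive, 90 x 60 x 16 mm, origin at its underside's centre
- mug: bystander: loose blue mug, 80 mm wide, 92 high, handle at its +y, origin at its underside's centre
- lockwork: the metal fittings on the box top taken together: the fixed brass eye, and the keeper with its slug. Origin: on the box top in the middle of the eye's foot, wherever the keeper is clamped. Axes as the box.
Mind the look-alikes: they are no part of the job. Several things look just like the pin: the one meant starts farthest to the robot's right.

How it is judged:
On the way, in this order (a step that is already met when the one before it is completed fails the run):
1. the hasp is folded flat (within 0.05 rad) while the pin is still off the box (value of joint hasp below 0.05 rad and horizontal distance between pin_tip and eye above 0.03 m), for 0.2 s.
2. the pin's tip has come out on the far side of the eye, its arc centre within 8 mm of the right place, before the slug is pressed (y of pin_tip in the frame of eye above 0.008 m and distance between pin_center and arc_center below 0.008 m and value of joint slug below 0.12 rad and value of joint hasp below 0.05 rad), for 0.1 s.
At the end, for the whole second after the job is handed in: The hasp is flat (within 0.05 rad), the red slug is in to within 1.5 mm of its stop, and the pin lies at rest flat on the box top (within 0.08 rad), threaded through the eye, its arc centre within 6 mm of the right place and its tip at least 36 mm to the box's +y side (value of joint hasp below 0.05 rad and value of joint slug above 0.17 rad and distance between pin_center and arc_center below 0.006 m and y of pin_tip in the frame of arc_center above 0.036 m and angle between pin's own z axis and vertical below 0.08 rad and linear speed of pin below 0.02 m/s); the robot touches nothing.
It fails at once if the pin is forced: it presses on the eye, slug and keeper with more than 30 N in all (contact force between pin and lockwork above 30 N).
It fails at once if the drive is moved by more than 25 mm (distance of drive from where it was at the start of the episode above 0.025 m).
It fails at once if the mug is moved by more than 25 mm or tipped (distance of mug from where it was at the start of the episode above 0.025 m or angle between mug's own z axis and vertical above 0.4 rad).
It also fails if it takes over 72 s, if anything falls off the work surface, if the arm or the gripper's body presses on something with over 40 N, if the wrist force passes 120 N, or if a joint passes its speed limit or range.

### The arm

A 7-joint arm with a two-finger parallel gripper is mounted at the origin on the work surface. World frame = base frame: x ahead of the robot, y to its left, z up, the work surface at z = 0. Lengths are in m, angles in rad, forces in N, time in s.
With the tool pointing down it reaches from about 0.4 to 0.875 m from the base axis. Payload 19.3 kg.
Tool frame: the origin (TCP) lies midway between the tips of the shut fingers; the grasp point (between the pads) lies 19 mm behind it (env.grip_point_offset is the distance from the TCP to the grasp point, in m); z points along the fingers, y is the line along which they close (so a half turn about z gives the same grasp; the last joint's range is limited). The gripper opens to 85 mm and grips with 20 to 120 N. Pads are 22 mm wide; open, the fingers measure 114 mm over their backs; the gripper's body (76 mm by 85 mm) begins 54 mm behind the grasp point. The pads swing forward as they close: fully open they stand 13 mm farther back than shut.
Start: joints at [1.279, 0.521, -0.036, 1.599, 0.021, 1.021, -0.113], TCP at [0.137, -0.61, 0.231] pointing down, gripper open.
Joint ranges: [-2.91, 2.91], [-0.3, 2.13], [-1.5, 1.42], [0.17, 2.43], [-1.26, 4.41], [0.16, 1.93], [-2.52, 2.52]. Speed limits (rad/s): [1.89, 1.89, 2.39, 2.39, 3.01, 3.01, 3.01].

### API

Orientations are given as a unit quaternion [x, y, z, w].
In Python, from station import env gives the robot as it stands.
- The arm moves only by the shell command python3 -m pendant 'ROWS' [OPENING] [FORCE]. ROWS is JSON, a list that holds one entry, the list of rows, each a list of 6 numbers: the shift along the tool's x, y, z in mm, then the turn, a rotation vector about the tool's x, y, z in degrees. In form: [[[dx, dy, dz, wx, wy, wz], ...]]. A call has 1 to 5 rows; each row shifts and turns the commanded pose from where the row before left it, along the tool's axes as they then stand; what a row does not reach is not made up. A row lasts 1/8 s, in which the tool goes at most 62.5 mm and 10.7 degrees, less where a joint would pass 70% of its speed; a pose out of reach is approached as far as the arm can. A call is refused whole if a number of a shift passes 62.5 or a number of a turn 10.7, either way. A call with a gripper value outside its range is refused whole. OPENING is the gripper's target within -1 to 1 (fully open at 1, half-way at 0, shut at -1), set as the call begins (- or left out, the last holds). The fingers move at their own pace and stop on an object; FORCE is the grip in N (left out, the last holds). Time passes only in rows, so rows that do not move let the fingers close. It gives the time, the measured TCP pose, the force, the opening and the grip force at its end, in the units of the state.
- env.get_state(): the state, without advancing time (a new reading comes with each control period).
- env.snapshot(name): name is "side" or "top" or "wrist"; returns a dict with "frame" (400x640x3 uint8, red, green, blue), "intrinsics" (3x3 intrinsics, pixels), "eye" and "orientation" of the camera in the world. Camera axes: x right, y down, z forward; pixel columns grow to the right and rows downward; lengths in m; the calibration is good to about 2 mm. A picture is of the moment at which its call begins. There is no depth.
- env.hand_in(): hands the job in; it is judged then, once.
The state is a dict: "time": time; "qpos": joint angles; "dq": joint speeds; "effort": joint torques, N m; "ee_pos": TCP position; "tcp_rot": TCP orientation; "ft_force": force on the tool from outside, world axes, zero at the start; "ft_torque": the same for the moment, N m; "gripper_width": opening from 0.0 (shut) to 1.0 (fully open); "finger_force": force on a finger pad.
Only numpy, scipy, OpenCV 4.12 (cv2) and the standard library are available. Lean on these libraries where they do the work, as an engineer would, in place of code of your own. Each camera call takes 0.05 s, during which the arm holds its last target. There are 200 camera calls.

## Working session

There is one attempt and no reset: what is moved stays moved. The work goes in short steps, Python scripts to look and compute and a shell command to move; the robot and the scene stay as the last step left them, time stands still between calls to the robot, and variables do not carry over. Pictures are saved under pics/ and viewed, at most 10 in all, crops included, and the job is handed in when it is done.

```bash
ls; mkdir -p pics; python3 - <<'E'
from station import env
import cv2,numpy as np
s=env.get_state(); print(s['time'],s['ee_pos'],s['tcp_rot'],s['gripper_width'],env.grip_point_offset)
for n in("top","side"):
    d=env.snapshot(n); cv2.imwrite(f'pics/{n}0.png',d['frame'][:,:,::-1]); np.savez(f'{n}0.npz',**d); print(n,d['intrinsics'].tolist(),d['eye'],d['orientation'])
E
```

```text
pics
0.0 [ 0.13738031 -0.60937019  0.23072599] [ 9.93857760e-01  1.10663572e-01 -1.01089450e-04 -5.62796469e-04] 0.9966387593171814 0.0187
top [[415.47896900589325, 0.0, 321.1635371828904], [0.0, 415.47896900589325, 199.50747429533712], [0.0, 0.0, 1.0]] [0.41067896 0.07382488 1.17602253] [-0.70142572  0.71015544 -0.04189421  0.04388728]
side [[477.0132824928736, 0.0, 309.7985754044354], [0.0, 477.0132824928736, 197.88778536954692], [0.0, 0.0, 1.0]] [0.13134896 0.82169604 0.63726087] [-0.20842318  0.84742004 -0.47427406  0.11620313]
```

View pics/top0.png

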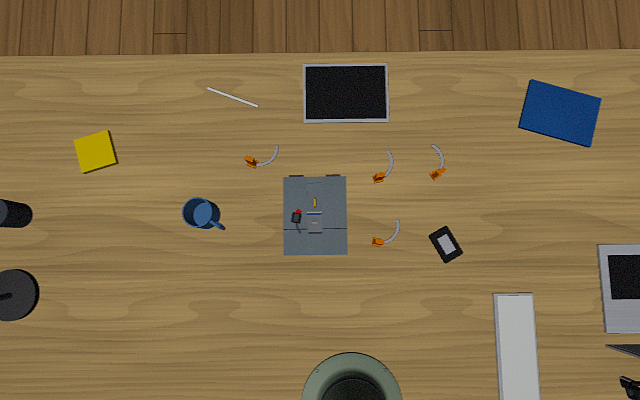

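View pics/side0.png

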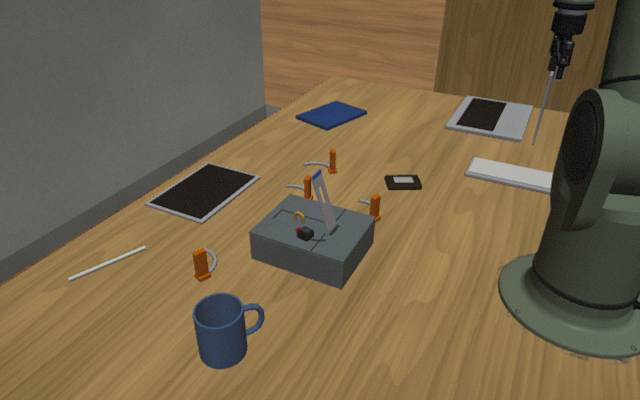

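```bash
cat > h.py <<'E'
import numpy as np,cv2
from scipy.spatial.transform import Rotation as R
from station import env
def ray(d,u,v):
    K=d['intrinsics'];r=R.from_quat(d['orientation']).apply([(u-K[0,2])/K[0,0],(v-K[1,2])/K[1,1],1]);return np.array(d['eye']),r
def onz(d,u,v,z):
    e,r=ray(d,u,v);return e+r*(z-e[2])/r[2]
def two(d1,p1,d2,p2):
    a,r=ray(d1,*p1);b,s=ray(d2,*p2);t=np.linalg.lstsq(np.c_[r,-s],b-a,rcond=None)[0]
    x,y=a+r*t[0],b+s*t[1];return (x+y)/2,np.linalg.norm(x-y)
def proj(d,p):
    c=R.from_quat(d['orientation']).inv().apply(np.array(p)-d['eye']);q=d['intrinsics']@c;return q[:2]/q[2]
def orange(f):
    h=cv2.cvtColor(f,cv2.COLOR_RGB2HSV);return cv2.inRange(h,(5,150,100),(20,255,255))
E
python3 - <<'E'
from h import *
t=dict(np.load('top0.npz'));s=dict(np.load('side0.npz'))
for d in(t,s):
    n,l,st,c=cv2.connectedComponentsWithStats(orange(d['frame']));print([(st[i].tolist(),c[i].round(1).tolist()) for i in range(1,n) if st[i,4]>15])
for p in((283.5,178),(347,177),(348,255),(284,255.5)): print(onz(t,*p,.07).round(4))
f=t['frame'][:,:,::-1]
a=cv2.resize(f[170:262,275:355],None,fx=5,fy=5,interpolation=cv2.INTER_CUBIC);b=cv2.resize(f[135:190,425:450],None,fx=8,fy=8,interpolation=cv2.INTER_CUBIC)
o=np.zeros((460,610,3),np.uint8);o[:460,:400]=a;o[:440,405:605]=b;cv2.imwrite('pics/c1.png',o)
E
```

```text
[([244, 155, 13, 13, 68], [249.3, 160.9]), ([429, 167, 17, 13, 89], [437.4, 172.6]), ([372, 172, 13, 11, 74], [378.5, 176.6]), ([372, 238, 13, 9, 81], [377.6, 241.8])]
[([328, 148, 9, 26, 141], [332.6, 161.8]), ([303, 175, 8, 23, 103], [306.2, 185.2]), ([369, 194, 12, 22, 132], [373.5, 203.8]), ([294, 212, 10, 11, 29], [299.8, 216.2]), ([375, 212, 6, 11, 32], [377.5, 217.6]), ([192, 247, 19, 35, 405], [200.5, 264.5])]
[0.6054 0.1771 0.07  ]
[0.6059 0.0057 0.07  ]
[0.3973 0.0071 0.07  ]
[0.398 0.176 0.07 ]
```

View pics/c1.png

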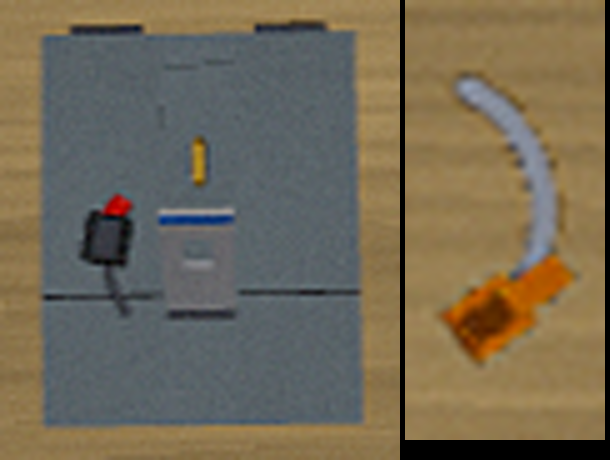

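```bash
python3 - <<'E'
from h import *
t=dict(np.load('top0.npz'));s=dict(np.load('side0.npz'))
f=s['frame'];h=cv2.cvtColor(f,cv2.COLOR_RGB2HSV)
def blue(d,x0,y0,x1,y1):
    m=cv2.inRange(cv2.cvtColor(d['frame'],cv2.COLOR_RGB2HSV),(105,120,60),(130,255,255))[y0:y1,x0:x1];v,u=np.nonzero(m);return u.mean()+x0,v.mean()+y0
pt,ps=blue(t,300,205,330,220),blue(s,305,165,335,195);print(pt,ps,two(t,pt,s,ps))
print('eye top',onz(t,314.8+.0,202.4,.0885), 'hinge',onz(t,315,233,.07))
# tab top of the target: top-view px of tab top, bar mask circle
g=cv2.cvtColor(t['frame'],cv2.COLOR_RGB2HSV)[138:170,428:448]
m=(g[:,:,1]<70)&(g[:,:,2]>90);v,u=np.nonzero(m);P=np.array([onz(t,a+428,b+138,.0045)[:2] for a,b in zip(u,v)])
from scipy.optimize import least_squares
r=least_squares(lambda c:np.hypot(*(P-c).T)-.05,P.mean(0)+[0,.03]);c=r.x;print(len(P),'pin centre',c,np.std(r.fun))
a=np.degrees(np.arctan2(*(P-c).T[::-1]));a=np.sort(a);print(a[:3],a[-3:])
E
for r in 1; do python3 -m pendant '[[[0,0,0,0,0,-10],[0,0,0,0,0,-10],[0,0,0,0,0,-10],[0,0,0,0,0,-10]]]' -1; python3 -m pendant '[[[0,0,0,0,0,-10],[0,0,0,0,0,-10],[0,0,0,0,0,-10],[0,0,0,0,0,-7.3]]]'; done
```

```text
(np.float64(313.7586206896552), np.float64(213.48275862068965)) (np.float64(316.2413793103448), np.float64(174.41379310344828)) (array([0.49755837, 0.0938772 , 0.19080997]), np.float64(0.00010190278629182595))
eye top [0.53589395 0.09294571 0.0885    ] hinge [0.45622071 0.09358217 0.07      ]
92 pin centre [ 0.66336564 -0.22144964] 0.00280749290427554
[-119.47291178 -117.87974917 -116.21024527] [-28.14230881 -26.56574914 -25.16722801]
time: 0.6
ee_pos: [0.1374, -0.6095, 0.231]
tcp_rot: [0.895, 0.446, 0.0, -0.0]
ft_force: [-1.0, -0.4, 0.4]
gripper_width: 0.145
finger_force: 0.0
time: 1.1
ee_pos: [0.1373, -0.6095, 0.2309]
tcp_rot: [0.705, 0.709, 0.0, -0.0]
ft_force: [0.2, -0.2, -0.3]
gripper_width: 0.002
finger_force: 0.0
```

```bash
P="python3 -m pendant"; $P '[[[38,39,0,0,0,0],[38,39,0,0,0,0],[38,39,0,0,0,0],[38,39,0,0,0,0]]]' >/dev/null; $P '[[[39,39,0,0,0,0],[39,39,0,0,0,0],[39,39,0,0,0,0],[39,39,0,0,0,0]]]'; $P '[[[40,-1,0,0,0,0],[40,-1,0,0,0,0],[40,-1,0,0,0,0],[40,-1,0,0,0,0],[40,-1,0,0,0,0]]]' >/dev/null;$P '[[[40,-1,0,0,0,0],[40,-1,0,0,0,0],[40,-1,0,0,0,0],[40,-1,0,0,0,0],[32,-1,0,0,0,0]]]'; $P '[[[0,0,0,0,0,0]]]'
```

```text
time: 2.1
ee_pos: [0.4503, -0.3003, 0.2312]
tcp_rot: [0.707, 0.707, -0.0, -0.0]
ft_force: [1.1, -0.8, 0.7]
gripper_width: 0.0
finger_force: 0.0
time: 3.35
ee_pos: [0.4391, 0.0918, 0.2312]
tcp_rot: [0.707, 0.707, -0.0, -0.0]
ft_force: [0.9, -0.6, 0.1]
gripper_width: 0.001
finger_force: 0.0
time: 3.48
ee_pos: [0.4391, 0.0924, 0.2313]
tcp_rot: [0.706, 0.708, 0.0, -0.0]
ft_force: [0.6, 0.2, -0.2]
gripper_width: 0.001
finger_force: 0.0
```

```bash
P="python3 -m pendant"; $P '[[[0,0,28,0,0,0],[0,0,28,0,0,0],[0,20,0,0,0,0],[0,19,0,0,0,0],[0,20,9,0,0,0]]]'; $P '[[[0,12,8,0,0,0],[0,13,8,0,0,0],[0,12,10,0,0,0],[0,11,11,0,0,0]]]';  $P '[[[0,8,14,0,0,0],[0,8,14,0,0,0],[0,4,11,0,0,0],[0,3,10,0,0,0]]]'; $P '[[[0,2,5,0,0,0],[0,0,0,0,0,0]]]'; python3 - <<'E'
from h import *
d=env.snapshot('side');cv2.imwrite('pics/s1.png',cv2.resize(d['frame'][140:300,220:420,::-1],None,fx=4,fy=3.75/1.0))
E
```

```text
time: 4.1
ee_pos: [0.4992, 0.0892, 0.1663]
tcp_rot: [0.707, 0.707, -0.0, 0.0]
ft_force: [-0.9, 0.7, 0.1]
gripper_width: 0.001
finger_force: 0.3
time: 4.6
ee_pos: [0.547, 0.0903, 0.1286]
tcp_rot: [0.707, 0.707, -0.0, -0.0]
ft_force: [-1.0, -0.0, -0.3]
gripper_width: 0.001
finger_force: 0.2
time: 5.1
ee_pos: [0.5694, 0.0904, 0.0795]
tcp_rot: [0.707, 0.707, -0.0, -0.0]
ft_force: [-0.0, 0.4, 0.2]
gripper_width: -0.001
finger_force: 0.1
time: 5.35
ee_pos: [0.5713, 0.0904, 0.0751]
tcp_rot: [0.707, 0.707, -0.0, -0.0]
ft_force: [-0.3, -0.2, 0.1]
gripper_width: 0.003
finger_force: 0.0
```

View pics/s1.png

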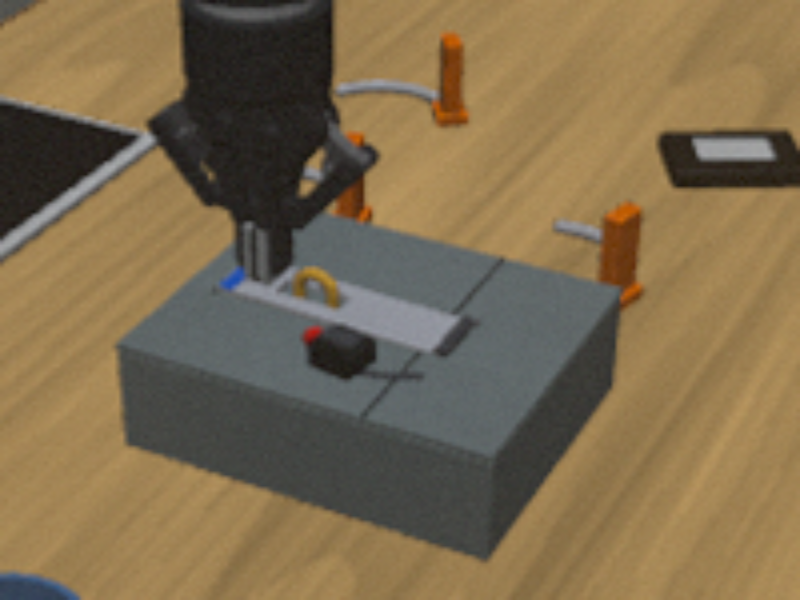

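The hasp is nearly shut with the eye standing through its slot (eye about (317,285), fingers on the end at (265,270)). Pressing it down the rest of the way.

```bash
P="python3 -m pendant"; $P '[[[0,0,3,0,0,0],[0,0,0,0,0,0]]]' | grep -E "ee|ft"; $P '[[[0,0,3,0,0,0],[0,0,0,0,0,0]]]'| grep -E "ee|ft";$P '[[[0,0,2,0,0,0],[0,0,0,0,0,0]]]'| grep -E "ee|ft"
```

```text
ee_pos: [0.5714, 0.0903, 0.0724]
ft_force: [0.9, -0.1, -0.1]
ee_pos: [0.5716, 0.0904, 0.0698]
ft_force: [-2.8, -1.0, 11.4]
ee_pos: [0.5717, 0.0905, 0.0691]
ft_force: [-10.9, -3.6, 36.8]
```

```bash
P="python3 -m pendant"; $P '[[[0,0,-20,0,0,0],[0,0,-40,0,0,0],[0,0,-50,0,0,0],[0,0,-50,0,0,0],[0,0,-30,0,0,0]]]' >/dev/null; $P '[[[-37,5,0,0,0,0],[-37,5,0,0,0,0],[-37,5,0,0,0,0],[-37,5,0,0,0,0],[-37,5,0,0,0,0]]]' 1 >/dev/null; $P '[[[-37,6,0,0,0,-10],[0,0,0,0,0,-10],[0,0,0,0,0,-10],[0,0,0,0,0,-10]]]';$P '[[[-70,0,0,0,0,0]]]' ; $P '[[[-50,-60,0,0,0,0],[-34,-40,0,0,0,0],[0,0,0,0,0,0]]]'; python3 - <<'E'
from h import *
d=env.snapshot('wrist');np.savez('w1.npz',**d);cv2.imwrite('pics/w1.png',d['frame'][:,:,::-1]);print(d['intrinsics'][0],d['eye'],d['orientation'])
E
```

```text
time: 7.9
ee_pos: [0.6023, -0.1317, 0.2575]
tcp_rot: [0.42, 0.908, 0.0, 0.0]
ft_force: [0.3, -0.3, -0.1]
gripper_width: 0.997
finger_force: 0.0
time: 8.28
ee_pos: [0.5811, -0.2497, 0.257]
tcp_rot: [0.425, 0.905, -0.001, -0.0]
ft_force: [-0.1, 0.3, -0.6]
gripper_width: 1.0
finger_force: 0.0
[308.3746452    0.         322.94302771] [ 0.53912323 -0.19805673  0.39941041] [0.93227672 0.33642713 0.04407643 0.12543591]out of range; nothing moved
```

View pics/w1.png

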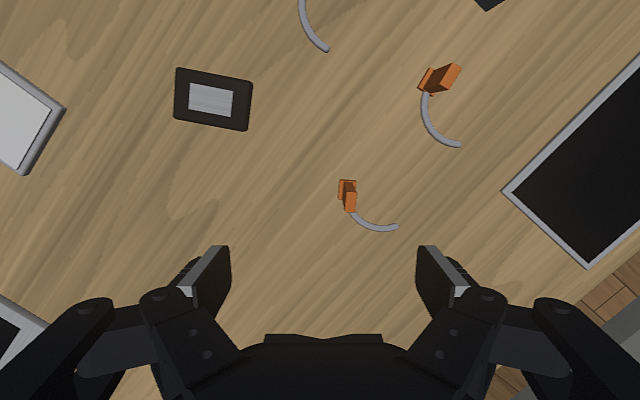

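```bash
cat > pinfit.py <<'E'
from h import *
from scipy.optimize import least_squares
def masks(d,box):
    x0,y0,x1,y1=box;f=np.ascontiguousarray(d['frame'][y0:y1,x0:x1]);g=cv2.cvtColor(f,cv2.COLOR_RGB2HSV)
    m=((g[:,:,1]<60)&(g[:,:,2]>85)).astype(np.uint8)
    n,l,st,c=cv2.connectedComponentsWithStats(m);i=1+np.argmax(st[1:,4]);return l==i,orange(f)>0
def fit(d,box,z=.0045,c0=None):
    m,o=masks(d,box);v,u=np.nonzero(m);P=np.array([onz(d,a+box[0],b+box[1],z)[:2] for a,b in zip(u,v)])
    v,u=np.nonzero(o);O=np.array([onz(d,a+box[0],b+box[1],z)[:2] for a,b in zip(u,v)])
    best=None
    for k in range(12):
        r=least_squares(lambda c:np.hypot(*(P-c).T)-.05,P.mean(0)+.04*np.array([np.cos(k*.52),np.sin(k*.52)]),loss='soft_l1',f_scale=.003)
        if best is None or r.cost<best.cost: best=r
    c=best.x;a=np.degrees(np.arctan2(*(P-c).T[::-1]));mid=np.degrees(np.angle(np.exp(1j*np.radians(a)).mean()))
    a=mid+(a-mid+180)%360-180
    print('n',len(P),'centre',c.round(4),'std mm',best.fun.std()*1e3,'angles',np.percentile(a,[.5,99.5]).round(1),'orange mean',O.mean(0).round(4) if len(O) else None);return c,a
E
python3 - <<'E'
from pinfit import *
d=dict(np.load('w1.npz'))
for b in((330,170,410,245),(410,55,475,155)): fit(d,b)
print([onz(d,*p,.03).round(3) for p in((347,195),(440,78))])
t=dict(np.load('top0.npz'));fit(t,(425,135,452,185))
E
```

```text
n 335 centre [ 0.664  -0.2239] std mm 2.642019200376317 angles [-109.1  -25.8] orange mean [ 0.6298 -0.257 ]
n 494 centre [ 0.663  -0.0769] std mm 2.3712312004839884 angles [-153.5  -50.3] orange mean [ 0.621  -0.0742]
[array([ 0.623, -0.254,  0.03 ]), array([ 0.614, -0.085,  0.03 ])]
n 90 centre [ 0.6635 -0.2214] std mm 2.7252764234477374 angles [-118.9  -25.9] orange mean [ 0.6288 -0.2574]
```

```bash
P="python3 -m pendant"; $P '[[[-32,31,0,0,0,0],[0,0,45,0,0,0],[0,0,45,0,0,0],[0,0,0,0,0,0]]]'; python3 - <<'E'
from h import *
d=env.snapshot('wrist');np.savez('w2.npz',**d);cv2.imwrite('pics/w2.png',d['frame'][:,:,::-1])
E
```

```text
time: 8.82
ee_pos: [0.6257, -0.2478, 0.1649]
tcp_rot: [0.422, 0.907, 0.0, -0.002]
ft_force: [-0.0, -0.7, 0.7]
gripper_width: 1.002
finger_force: 0.0
```

View pics/w2.png

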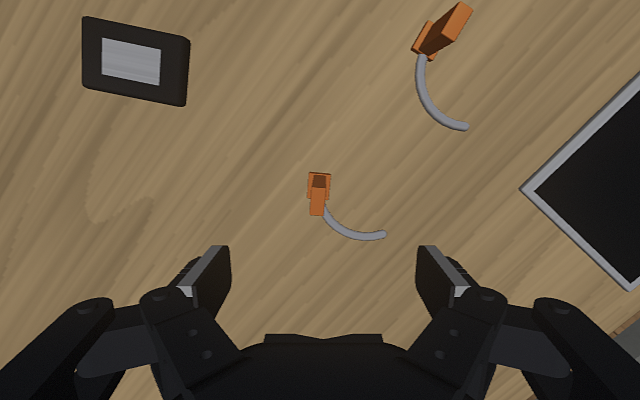

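```bash
python3 - <<'E'
from pinfit import *
d=dict(np.load('w2.npz'));b=(300,160,400,250)
c,a=fit(d,b)
f=d['frame'][160:250,300:345];m=orange(np.ascontiguousarray(f))>0
V=f.max(2).astype(int);ys=np.nonzero(m.any(1))[0]
for y in ys[::2]:
    xs=np.nonzero(m[y])[0];print(y+160,xs.min()+300,xs.max()+300,V[y,xs].tolist())
from scipy.spatial.transform import Rotation as R
st=env.get_state();print(R.from_quat(st['tcp_rot']).as_matrix().round(3))
E
```

```text
n 611 centre [ 0.6649 -0.2233] std mm 2.671017572889316 angles [-117.6  -26.7] orange mean [ 0.6282 -0.2592]
172 315 316 [101, 101]
174 309 326 [158, 172, 170, 173, 178, 171, 163, 164, 179, 187, 185, 185, 181, 163, 144, 135, 123, 102]
176 309 330 [158, 166, 166, 171, 134, 105, 151, 170, 168, 171, 143]
178 309 329 [163, 166, 167, 156, 118, 100, 110, 154, 169, 166, 164]
180 308 329 [139, 165, 166, 170, 138, 100, 100, 100, 100, 100, 112, 155, 169, 167, 165]
182 308 329 [146, 166, 166, 171, 135, 100, 100, 100, 101, 100, 100, 100, 100, 114, 155, 168, 167, 152]
184 308 329 [151, 168, 168, 158, 120, 100, 100, 100, 101, 100, 100, 100, 100, 101, 100, 149, 169, 169, 146]
186 308 329 [154, 168, 169, 136, 100, 101, 150, 169, 169, 141]
188 308 328 [159, 168, 166, 154, 160, 171, 170, 171, 172, 172, 172, 174, 176, 176, 176, 171, 165, 138, 150, 168, 164]
190 308 328 [161, 166, 142, 139, 162, 166, 165, 164, 165, 165, 165, 164, 164, 163, 164, 165, 167, 140, 147, 167, 164]
192 307 328 [138, 162, 167, 147, 143, 161, 165, 165, 165, 165, 164, 164, 164, 164, 164, 164, 165, 163, 139, 150, 169, 152]
194 308 
[... 367 characters left out ...]
, 164, 163, 163, 163, 163, 163, 164, 164, 168, 142]
202 310 324 [136, 163, 165, 164, 163, 163, 163, 164, 163, 164, 163, 164, 164, 164, 140]
204 310 323 [138, 161, 165, 164, 164, 164, 164, 163, 163, 163, 163, 164, 165, 163]
206 310 323 [145, 164, 164, 164, 163, 163, 163, 163, 163, 163, 163, 164, 165, 161]
208 310 323 [147, 166, 164, 163, 163, 163, 163, 163, 163, 162, 163, 163, 167, 153]
210 310 323 [155, 165, 163, 163, 163, 163, 163, 163, 163, 163, 163, 163, 168, 146]
212 310 322 [159, 166, 163, 163, 163, 163, 163, 163, 163, 163, 163, 164, 166]
214 310 322 [154, 162, 168, 170, 172, 172, 172, 170, 167, 166, 166, 167, 164]
[[-0.644  0.765 -0.001]
 [ 0.765  0.644  0.001]
 [ 0.002 -0.    -1.   ]]
```

```bash
python3 - <<'E'
from h import *
d=dict(np.load('w2.npz'));A,B,C,D=[onz(d,*p,.065)[:2] for p in((311.8,188),(325.2,188),(309.6,215),(322.8,215))]
m=(A+B+C+D)/4;l=(A+B)/2-(C+D)/2;print(m,np.linalg.norm(l),np.linalg.norm(A-B),'tab y-axis',np.degrees(np.arctan2(l[1],l[0])))
E=onz(d,318.5,174,.009)[:2];print('foot far edge',E)
c=np.array([.6645,-.2232]);v=m-c;print('from centre',np.hypot(*v),np.degrees(np.arctan2(v[1],v[0])))
st=env.get_state();M=R.from_quat(st['tcp_rot']).as_matrix();print(st['ee_pos'],(M.T@(np.r_[m,.03]-st['ee_pos'])*1e3).round(1), 'tool y',np.degrees(np.arctan2(M[1,1],M[0,1])))
E
```

```text
[ 0.62346265 -0.25215461] 0.02298518756732787 0.010819804263689439 tab y-axis 125.17804768063752
foot far edge [ 0.61541209 -0.24249805]
from centre 0.05022383405860509 -144.7944572222199
[ 0.62696668 -0.24825131  0.16749407] [ -0.9  -5.2 137.5] tool y 40.079214205120074
```

```bash
P="python3 -m pendant"; $P '[[[-1,-5,0,0,0,0],[0,0,0,0,0,4.9],[0,0,45,0,0,0],[0,0,45,0,0,0],[0,0,40,0,0,0]]]' 1; $P '[[[0,0,8.5,0,0,0],[0,0,0,0,0,0]]]';  $P '[[[0,0,0,0,0,0],[0,0,0,0,0,0],[0,0,0,0,0,0],[0,0,0,0,0,0],[0,0,0,0,0,0]]]' -1 90;
```

```text
time: 9.5
ee_pos: [0.6245, -0.2542, 0.0381]
tcp_rot: [0.461, 0.887, 0.0, 0.001]
ft_force: [0.5, 0.3, -0.5]
gripper_width: 1.003
finger_force: 0.0
time: 9.75
ee_pos: [0.6245, -0.2538, 0.0305]
tcp_rot: [0.461, 0.887, 0.0, 0.001]
ft_force: [0.2, 0.2, 0.8]
gripper_width: 0.999
finger_force: 0.0
time: 10.38
ee_pos: [0.6239, -0.2535, 0.0292]
tcp_rot: [0.461, 0.887, 0.0, 0.0]
ft_force: [-1.7, 0.3, 6.7]
gripper_width: 0.128
finger_force: 88.0
```

```bash
P="python3 -m pendant"; $P '[[[0,0,-10,0,0,0],[0,0,-45,0,0,0],[0,0,-45,0,0,0],[0,0,-30,0,0,0],[0,0,0,0,0,0]]]';$P '[[[0,0,0,0,0,0],[0,0,0,0,0,0]]]'; python3 - <<'E'
from h import *
d=env.snapshot('wrist');np.savez('w3.npz',**d);cv2.imwrite('pics/w3.png',d['frame'][:,:,::-1]);print(env.get_state()['ee_pos'])
E
```

```text
time: 11.0
ee_pos: [0.6247, -0.2537, 0.1616]
tcp_rot: [0.461, 0.887, 0.0, 0.002]
ft_force: [0.3, -0.8, -1.7]
gripper_width: 0.128
finger_force: 87.9
time: 11.25
ee_pos: [0.6232, -0.2533, 0.1577]
tcp_rot: [0.461, 0.887, -0.0, -0.001]
ft_force: [-0.3, 0.3, -2.1]
gripper_width: 0.125
finger_force: 87.9
[ 0.62325537 -0.25329795  0.15776   ]
```

View pics/w3.png

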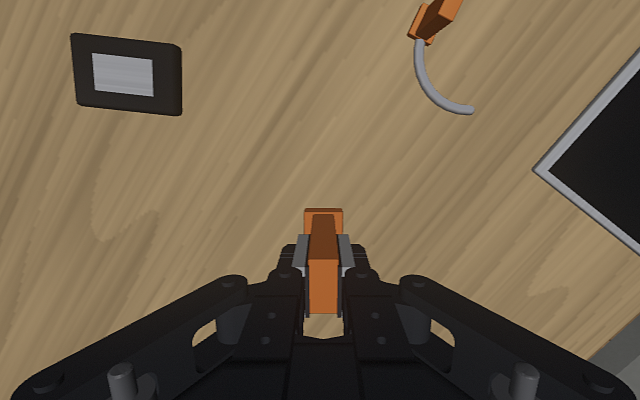

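```bash
P="python3 -m pendant"; $P '[[[36,3.6,0,0,0,0],[36,3.6,0,0,0,0],[36,3.6,0,0,0,0],[36,3.6,0,0,0,0],[36,3.6,0,0,0,0]]]'>/dev/null;$P '[[[36,3.6,0,0,0,0],[36,3.6,0,0,0,0],[36,3.6,0,0,0,0],[36,3.6,0,0,0,0],[36,3.6,0,0,0,0]]]'>/dev/null; $P '[[[0,0,45,0,0,0],[0,0,0,0,0,0],[0,0,0,0,0,0]]]'; python3 - <<'E'
from h import *
o=np.zeros((520,760,3),np.uint8)
for n,(x0,y0,x1,y1),k in (('top',(275,165,360,265),0),('side',(230,130,420,295),1)):
    d=env.snapshot(n);np.savez(n+'4.npz',**d);a=cv2.resize(d['frame'][y0:y1,x0:x1,::-1],None,fx=(4,2)[k],fy=(4,2)[k],interpolation=cv2.INTER_CUBIC)
    o[:a.shape[0],k*370:k*370+a.shape[1]]=a
d=env.snapshot('wrist');np.savez('w4.npz',**d);o[340:520,370:750]=cv2.resize(d['frame'][100:400,:,::-1],(380,180),interpolation=cv2.INTER_AREA)
cv2.imwrite('pics/c4.png',o)
d=dict(np.load('w3.npz'));M=R.from_quat([.461,.887,0,0]).as_matrix();p=np.array([.6233,-.2535,.158])
for q in((304,209),(343,209)): print((M.T@(onz(d,*q,.158-.0292+.009)-p)*1e3).round(1))
for q in((308,259),(338.5,259),(309,313),(337,313)): print((M.T@(onz(d,*q,.158-.0292+.065)-p)*1e3).round(1))
E
```

```text
time: 12.92
ee_pos: [0.4465, 0.0618, 0.1145]
tcp_rot: [0.461, 0.887, 0.0, -0.0]
ft_force: [0.7, 0.8, -1.8]
gripper_width: 0.127
finger_force: 88.1
[ 16.5 -10.2  20.2]
[16.5 11.3 20.2]
[ 14.   -5.3 -35.8]
[ 14.    6.2 -35.8]
[ -9.5  -5.2 -35.8]
[ -9.5   6.  -35.8]
```

View pics/c4.png

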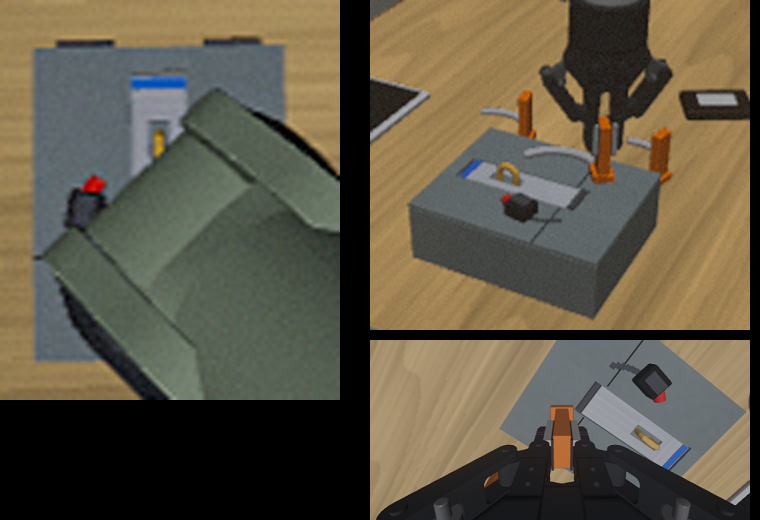

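```bash
python3 - <<'E'
from h import *
w=dict(np.load('w4.npz'));s=dict(np.load('side4.npz'));t=dict(np.load('top4.npz'));s0=dict(np.load('side0.npz'))
def ym(d,x0,y0,x1,y1,lo=(21,100,90)):
    m=cv2.inRange(cv2.cvtColor(d['frame'],cv2.COLOR_RGB2HSV),lo,(34,255,255))[y0:y1,x0:x1];n,l,st,c=cv2.connectedComponentsWithStats(m);i=1+np.argmax(st[1:,4]);v,u=np.nonzero(l==i);return np.c_[u+x0,v+y0]
st=env.get_state();print(st['ee_pos'])
A=ym(w,440,230,500,300);B=ym(s,285,205,310,228)
for Q in(A,B): print(len(Q),Q.mean(0),Q.min(0),Q.max(0))
X,g=two(w,A.mean(0),s,B.mean(0));print('eye w-s',X,g)
C=ym(t,305,185,325,210);print('top',len(C),C.min(0),C.max(0),onz(t,*C.mean(0),.0885))
print('w on z=.084',onz(w,*A.mean(0),.084),'s',onz(s,*B.mean(0),.084))
# projected predicted pin in side: eye predicted (.5363,.0925)
for d,n in((w,'w'),(s,'s')):
    for e in((.5363,.0925),): print(n,[proj(d,[e[0]+x,e[1],z]).round(1).tolist() for x,z in((-10,.07),(10,.07),(0,.0925)) for x in[x/1e3]])
# pin fit from side with plane z
z=st['ee_pos'][2]-.0292+.0045
from pinfit import fit
f=s['frame'];h=cv2.cvtColor(f,cv2.COLOR_RGB2HSV)[190:225,285:350];np.set_printoptions(linewidth=250)
print('tabs',z)
cv2.imwrite('pics/z.png',cv2.resize(np.hstack([f[190:225,280:360,::-1]]),None,fx=9,fy=9,interpolation=cv2.INTER_CUBIC))
c2=w['frame'][225:300,420:520,::-1];cv2.imwrite('pics/z.png',np.vstack([cv2.resize(f[190:225,280:360,::-1],(800,350),interpolation=cv2.INTER_CUBIC),cv2.resize(c2,(800,250),interpolation=cv2.INTER_CUBIC)]))
E
```

```text
[0.4467698  0.06150669 0.11479485]
39 [478.51282051 275.87179487] [472 270] [485 281]
3 [298.33333333 211.66666667] [298 211] [299 212]
eye w-s [0.53883126 0.09335832 0.09136708] 7.921755834984646e-05
top 9 [314 197] [315 203] [0.54139719 0.09441249 0.0885    ]
w on z=.084 [0.54455563 0.09234869 0.084     ] s [0.54438048 0.08349495 0.084     ]
w [[447.8, 250.7], [470.4, 266.5], [475.4, 275.7]]
s [[303.9, 221.5], [295.6, 219.0], [299.6, 211.3]]
tabs 0.0900948549685856
```

View pics/z.png

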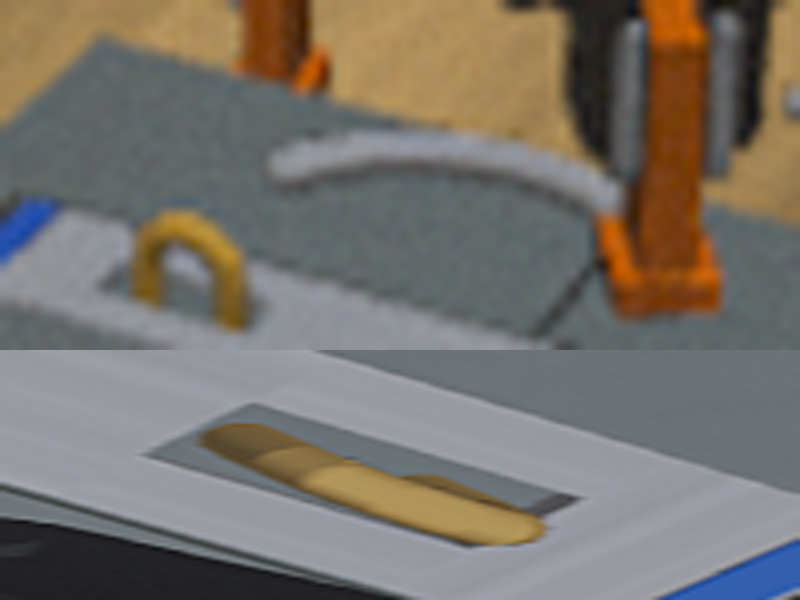

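```bash
python3 - <<'E'
from h import *
w=dict(np.load('w4.npz'));s=dict(np.load('side4.npz'))
px=[(420+x/8,225+(y-350)/3.3333) for x,y in((145,457),(255,405),(580,497),(470,547))]
Q=np.array([onz(w,*p,.07) for p in px]);print(Q.round(4))
print('slot -x',Q[:2].mean(0)[:2],'+x',Q[2:].mean(0)[:2],'y',Q[:,1].mean())
# other wrist points on eye: outer -x foot, bar ends
for n,p,z in(('foot-x end',(205,437),.07),('+x shoulder',(545,527),.082)): print(n,onz(w,420+p[0]/8,225+(p[1]-350)/3.3333,z))
e=Q.mean(0)[:2]-[.0015,0];print('eye est',e)
st=env.get_state();M=R.from_quat(st['tcp_rot']).as_matrix();yaw=np.degrees(np.arctan2(M[1,1],M[0,1]))-180
tab=st['ee_pos']+M@[.0025,.0004,.0292-.0045];c=tab[:2]-.05*np.array([np.cos(np.radians(yaw)),np.sin(np.radians(yaw))])
tip=c+.05*np.array([np.cos(np.radians(yaw+115)),np.sin(np.radians(yaw+115))])
print('yaw',yaw,'tab',tab,'centre',c,'tip',tip,'side px of tip, mid bar, eye feet, top');
mid=c+.05*np.array([np.cos(np.radians(yaw+70)),np.sin(np.radians(yaw+70))])
for p in(np.r_[tip,tab[2]],np.r_[mid,tab[2]],np.r_[e+[-.01,.0035],.07],np.r_[e+[.01,.0035],.07],np.r_[e,.0925]): print(proj(s,p).round(1))
E
```

```text
[[0.5241 0.0853 0.07  ]
 [0.5241 0.099  0.07  ]
 [0.5598 0.0996 0.07  ]
 [0.5599 0.0859 0.07  ]]
slot -x [0.5240933  0.09213883] +x [0.55984632 0.0927322 ] y 0.0924355106941141
foot-x end [0.52528399 0.09144667 0.07      ]
+x shoulder [0.55219138 0.09441052 0.082     ]
eye est [0.54046981 0.09243551]
yaw -144.9432309480992 tab [0.44569535 0.06378559 0.0900936 ] centre [0.48662452 0.09250498] tip [0.52995054 0.0675479 ] side px of tip, mid bar, eye feet, top
[307.9 207.4]
[325.5 205.7]
[301.4 221.8]
[293.1 219.3]
[297.9 210.8]
```

```bash
P="python3 -m pendant"; $P '[[[-2.2,3.2,6,0,0,0],[0,0,6,0,0,0],[0,0,0,0,0,0],[0,0,0,0,0,0]]]';  for i in 1; do $P '[[[0,0,1.5,0,0,0],[0,0,0,0,0,0]]]'|grep -E "ee|ft";  $P '[[[0,0,1,0,0,0],[0,0,0,0,0,0]]]'|grep -E "ee|ft"; done; python3 - <<'E'
from h import *
s=env.snapshot('side');np.savez('side5.npz',**s);w=env.snapshot('wrist');np.savez('w5.npz',**w)
cv2.imwrite('pics/z5.png',np.vstack([cv2.resize(s['frame'][195:230,280:360,::-1],(800,350),interpolation=cv2.INTER_CUBIC),cv2.resize(w['frame'][225:300,420:520,::-1],(800,250),interpolation=cv2.INTER_CUBIC)]))
E
```

```text
time: 13.58
ee_pos: [0.4499, 0.0618, 0.1018]
tcp_rot: [0.461, 0.887, -0.0, -0.0]
ft_force: [-0.0, -0.8, -2.0]
gripper_width: 0.127
finger_force: 88.1
ee_pos: [0.45, 0.0618, 0.1003]
ft_force: [-0.2, 0.0, -1.0]
ee_pos: [0.45, 0.0618, 0.0992]
ft_force: [-0.6, 0.2, -0.4]
```

View pics/z5.png

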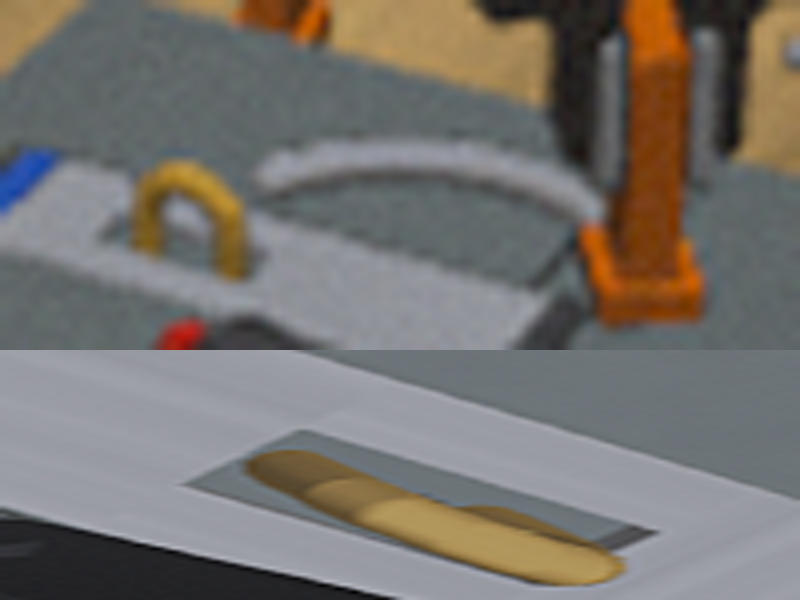

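```bash
python3 -m pendant '[[[0,0,-0.8,0,0,0],[0,0,0,0,0,0]]]' | grep -E "ee|ft"; python3 - <<'E'
from h import *
w=dict(np.load('w5.npz'));s=dict(np.load('side5.npz'))
U=lambda x,y:(420+x/8,225+(y-350)/3.3333)
Q=np.array([onz(w,*U(*p),.07) for p in((182,485),(305,430),(658,533))]);print(Q.round(4),'eye x from ends',Q[:2,0].mean()+.017,Q[2,0]-.020,'y',(Q[0,1]+Q[1,1])/2)
st=env.get_state();M=R.from_quat(st['tcp_rot']).as_matrix();yaw=np.degrees(np.arctan2(M[1,1],M[0,1]))-180
tab=st['ee_pos']+M@[.0025,.0004,.0292-.0045];u=lambda a:np.array([np.cos(np.radians(a)),np.sin(np.radians(a))])
c=tab[:2]-.05*u(yaw);print('yaw',yaw,'centre',c,tab[2])
z=.0745
print('tip115',proj(s,np.r_[c+.05*u(yaw+115),z]),'tip120',proj(s,np.r_[c+.05*u(yaw+120),z]),'tip110',proj(s,np.r_[c+.05*u(yaw+110),z]))
print('mid bar tops',[proj(s,np.r_[c+.05*u(yaw+k),z]).round(1).tolist() for k in(40,60,80,100)])
e=np.array([.5405,.0924]);print('eye',[proj(s,p).round(1).tolist() for p in(np.r_[e+[-.01,.0035],.07],np.r_[e+[.01,.0035],.07],np.r_[e,.0925])])
# bar centreline in side image by column
f=s['frame'];h=cv2.cvtColor(f,cv2.COLOR_RGB2HSV)
for x in range(306,342,3): print(x,h[207:219,x,2].tolist(),h[207:219,x,1].tolist())
E
```

```text
ee_pos: [0.45, 0.0618, 0.1002]
ft_force: [0.2, -0.4, -0.9]
[[0.5236 0.0855 0.07  ]
 [0.5239 0.0992 0.07  ]
 [0.5603 0.0993 0.07  ]] eye x from ends 0.5407308558157119 0.5403054005100919 y 0.09233100057430794
yaw -144.89345507539224 centre [0.48983853 0.0928291 ] 0.07547509259410555
tip115 [306.46656308 213.17884656] tip120 [304.78889863 213.82161069] tip110 [308.23200703 212.62092667]
mid bar tops [[334.9, 214.6], [327.9, 212.2], [320.0, 211.2], [312.0, 211.8]]
eye [[301.4, 221.8], [293.1, 219.3], [297.9, 210.8]]
306 [107, 106, 104, 110, 139, 147, 122, 96, 92, 131, 154, 162] [26, 22, 20, 14, 22, 7, 2, 11, 25, 23, 17, 19]
309 [106, 104, 93, 136, 163, 145, 100, 88, 102, 100, 126, 150] [22, 20, 19, 19, 25, 7, 10, 17, 23, 23, 12, 14]
312 [105, 103, 144, 159, 150, 115, 83, 98, 109, 105, 97, 138] [19, 20, 19, 16, 8, 2, 3, 31, 28, 17, 21, 18]
315 [106, 93, 137, 159, 138, 91, 95, 110, 108, 104, 106, 96] [24, 8, 15, 22, 7, 14, 21, 19, 21, 27, 22, 21]
318 [103, 110, 146, 163, 134, 84, 95, 107, 111, 108, 108, 107] [20, 21, 17, 22, 15, 3, 19, 29, 21, 14, 21, 24]
321 [106, 117, 146, 159, 138, 85, 94, 106, 109, 110, 107, 105] [26, 22, 16, 21, 20, 12, 24, 26, 16, 21, 21, 24]
324 [107, 105, 137, 163, 144, 92, 96, 108, 108, 109, 106, 107] [24, 24, 19, 22, 12, 17, 24, 21, 24, 23, 22, 31]
327 [108, 103, 133, 157, 150, 122, 85, 98, 106, 107, 107, 106] [24, 20, 17, 19, 8, 4, 3, 21, 24, 26, 21, 22]
330 [106, 106, 96, 137, 161, 140, 107, 85, 106, 109, 107, 107] [24, 29, 16, 26, 13, 9, 7, 18, 24, 23, 21, 26]
333 [110, 100, 102, 105, 144, 156, 138, 103, 91, 101, 112, 107] [23, 23, 25, 17, 23, 11, 9, 2, 8, 28, 27, 21]
336 [37, 44, 46, 56, 87, 133, 155, 142, 115, 89, 99, 101] [34, 17, 22, 18, 21, 21, 13, 5, 2, 9, 23, 40]
339 [55, 58, 67, 66, 68, 74, 77, 118, 151, 146, 159, 189] [9, 9, 27, 0, 11, 17, 3, 22, 14, 17, 107, 231]
```

```bash
P="python3 -m pendant"; $P '[[[-3.51,0.3,0,0,0,-4],[-3.51,0.3,0,0,0,-4],[-3.51,0.3,0,0,0,-4],[-3.51,0.3,0,0,0,-4],[-1.76,0.12,0,0,0,-2]]]' | grep -E "ee|ft"; $P '[[[0,0,0,0,0,0],[0,0,0,0,0,0]]]' | grep -E "ee|ft"; cat > cen.py <<'E'
from h import *
def cen():
    st=env.get_state();M=R.from_quat(st['tcp_rot']).as_matrix();yaw=np.degrees(np.arctan2(M[1,1],M[0,1]))-180
    tab=st['ee_pos']+M@[.0025,.0004,.0292-.0045];u=np.array([np.cos(np.radians(yaw)),np.sin(np.radians(yaw))])
    print('t',st['time'],'yaw',yaw.round(2),'centre',(tab[:2]-.05*u).round(4),'z',tab[2].round(4),'F',st['ft_force'].round(1),'T',st['ft_torque'].round(2),'tiltz',M[:,2].round(3));return M,yaw
if __name__=='__main__':cen()
E
python3 - <<'E'
from cen import *
cen()
s=env.snapshot('side');np.savez('side6.npz',**s);w=env.snapshot('wrist')
cv2.imwrite('pics/z6.png',np.vstack([cv2.resize(s['frame'][195:230,280:360,::-1],(800,350),interpolation=cv2.INTER_CUBIC),cv2.resize(w['frame'][150:400,340:,::-1],(300,250),interpolation=cv2.INTER_AREA).repeat(1,0) if 0 else cv2.copyMakeBorder(cv2.resize(w['frame'][150:358,340:590,::-1],(300,250)),0,0,0,500,cv2.BORDER_CONSTANT)]))
E
```

```text
ee_pos: [0.4617, 0.0509, 0.1001]
ft_force: [-0.2, -0.7, -1.4]
ee_pos: [0.4615, 0.0511, 0.1001]
ft_force: [-0.4, 0.0, -1.2]
t 15.3 yaw -126.95 centre [0.4898 0.0929] z 0.0754 F [-0.4  0.  -1.2] T [ 0.04  0.02 -0.01] tiltz [-0.  0. -1.]
```

View pics/z6.png

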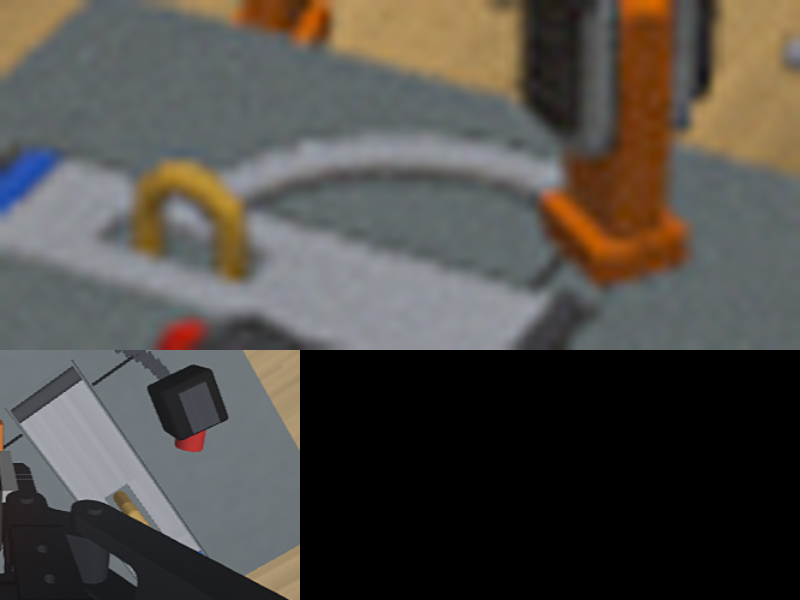

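I have now opened 11 pictures, one more than the 10 allowed, so I'll open no more. From here I'll thread the pin on force and pose readings.

```bash
P="python3 -m pendant"; for k in 1; do $P '[[[-1.76,0.12,0,0,0,-2],[0,0,0,0,0,0]]]' | grep -E "ft"; $P '[[[-1.76,0.12,0,0,0,-2],[0,0,0,0,0,0]]]' | grep -E "ft"; $P '[[[-1.76,0.12,0,0,0,-2],[0,0,0,0,0,0]]]' | grep -E "ft"; done; python3 cen.py
```

```text
ft_force: [-0.0, -0.2, -1.5]
ft_force: [-0.3, 0.2, -1.4]
ft_force: [-0.7, -0.5, -1.6]
t 16.15 yaw -120.85 centre [0.4899 0.0928] z 0.0754 F [-0.7 -0.5 -1.6] T [-0.04  0.07  0.  ] tiltz [-0.  0. -1.]
```

```bash
P="python3 -m pendant"; for k in 1; do $P '[[[-1.76,0.12,0,0,0,-2],[0,0,0,0,0,0]]]' | grep -E "ft"; $P '[[[-1.76,0.12,0,0,0,-2],[0,0,0,0,0,0]]]' | grep -E "ft"; $P '[[[-1.76,0.12,0,0,0,-2],[0,0,0,0,0,0]]]' | grep -E "ft";$P '[[[-1.76,0.12,0,0,0,-2],[0,0,0,0,0,0]]]' | grep -E "ft"; done; python3 cen.py
```

```text
ft_force: [-0.1, -0.1, -0.8]
ft_force: [1.2, 0.1, -1.2]
ft_force: [0.6, -0.2, -1.4]
ft_force: [0.1, 1.3, -1.0]
t 17.15 yaw -112.85 centre [0.4899 0.0928] z 0.0754 F [ 0.1  1.3 -1. ] T [0.02 0.06 0.  ] tiltz [-0.  0. -1.]
```

```bash
P="python3 -m pendant"; for k in 1; do $P '[[[-1.76,0.12,0,0,0,-2],[-1.76,0.12,0,0,0,-2]]]' | grep -E "ft"; $P '[[[-1.76,0.12,0,0,0,-2],[-1.76,0.12,0,0,0,-2]]]' | grep -E "ft"; $P '[[[-1.76,0.12,0,0,0,-2],[-1.76,0.12,0,0,0,-2]]]' | grep -E "ft";$P '[[[-1.76,0.12,0,0,0,-2],[0,0,0,0,0,0],[0,0,0,0,0,0]]]' | grep -E "ft"; done; python3 - <<'E'
from cen import *
M,yaw=cen();s=env.snapshot('side');np.savez('side7.npz',**s)
u=lambda a:np.array([np.cos(np.radians(a)),np.sin(np.radians(a))]);c=[.4899,.0928]
print('pred bar',[(k,proj(s,np.r_[c+.05*u(yaw+k),.0755]).round(1).tolist()) for k in(85,100,105,110,115,119)])
h=cv2.cvtColor(s['frame'],cv2.COLOR_RGB2HSV)
print(h[206:226,290:306,2]);print(h[206:226,290:306,1])
E
```

```text
ft_force: [0.0, 0.1, -0.4]
ft_force: [0.1, -0.3, -0.5]
ft_force: [-0.2, -0.3, -1.5]
ft_force: [-0.4, -0.8, -1.1]
t 18.275 yaw -98.92 centre [0.4898 0.0928] z 0.0754 F [-0.4 -0.8 -1.1] T [-0.02  0.02  0.03] tiltz [-0.  0. -1.]
pred bar [(85, [301.4, 215.1]), (100, [297.9, 217.9]), (105, [297.0, 219.0]), (110, [296.3, 220.1]), (115, [295.7, 221.3]), (119, [295.4, 222.2])]
[[101 102 101 106 103 104 105 106 104 101 102 105 103 105 105 103]
 [106 103 100 106 101 103 104 102 102 105 103 105 108 105 106 107]
 [107 101 105 103 103 103 104 100 102 108 108 101 103 104 104 104]
 [103 105 105 104 103 102 103 104 105 104 103 105 104 107 100 107]
 [100 105 102 102 102 104 106 105 108 107 104 101 104 103 102 107]
 [103  96  99  98 112 107 144 159 156 144 112 101  87 106 138 141]
 [143 136 123 102 115 138 167 173 183 171 165 138 121 142 157 159]
 [154 155 147 115 134 135 133 138 156 168 181 176 157 155 154 145]
 [153 155 159 129 124 101  88 106 102 130 153 173 174 144 122 100]
 [153 154 153 119 113  92  96 129 137 113 119 154 176 170 110  78]
 [153 131 118 113 112  96 113 148 160 153 103 122 148 155
[... 1254 characters left out ...]
  11 120 184 184 171  81  16]
 [ 18  12  17  93 191 181  34   7  24  28  22 163 179 192  55  21]
 [ 10   8  26 123 196 113  10  18  16  10  17 128 181 189  76  10]
 [ 13  17  35 115 165  30  17  21   4   5  12 107 171 185  90  18]
 [ 12  20  28 110  98   7  24  15   6   6  24  70 171 181 108   6]
 [ 17  17  17  13  15  12  16   7   3  22  30  65 153 182 117   5]
 [ 13  18  18  15  14   2  11   2  13  21  25  65 178 187 109  11]
 [  9  17  12  16   9  13   6   8  17  14  17  13 114 187  83  11]
 [ 18  19  12   2  12  13  14  11  18  18  17  14   4  17  11  16]
 [ 15  20  21  10  13  16  15  13  15  20  16  15  19  18  23  14]
 [ 22  22  22  19  31  13  19  21  19  16  16  12  17  17  20  15]]
```

```bash
P="python3 -m pendant"; for k in 1; do $P '[[[-1.76,0.12,0,0,0,-2],[-1.76,0.12,0,0,0,-2],[-1.76,0.12,0,0,0,-2]]]' | grep -E "ft"; $P '[[[-1.76,0.12,0,0,0,-2],[-1.76,0.12,0,0,0,-2],[-1.76,0.12,0,0,0,-2]]]' | grep -E "ft"; $P '[[[-1.76,0.12,0,0,0,-2],[-1.76,0.12,0,0,0,-2]]]' | grep -E "ft";$P '[[[-1.76,0.12,0,0,0,-2],[-1.76,0.12,0,0,0,-2]]]' | grep -E "ft"; $P '[[[-1.76,0.12,0,0,0,-2],[-1.76,0.12,0,0,0,-2]]]' | grep -E "ft"; done; python3 cen.py
```

```text
ft_force: [0.7, -0.8, -1.5]
ft_force: [0.2, -0.4, -1.1]
ft_force: [-0.2, -0.0, -1.1]
ft_force: [1.1, 0.4, -0.9]
ft_force: [0.9, -0.3, -1.3]
t 19.825 yaw -74.77 centre [0.4899 0.0928] z 0.0754 F [ 0.9 -0.3 -1.3] T [-0.07  0.03 -0.02] tiltz [-0.  0. -1.]
```

```bash
P="python3 -m pendant"; for k in 1; do $P '[[[-0.88,0.05,0,0,0,-1],[-0.88,0.05,0,0,0,-1],[0,0,0,0,0,0]]]' | grep -E "ft"; $P '[[[-0.88,0.05,0,0,0,-1],[-0.88,0.05,0,0,0,-1],[0,0,0,0,0,0]]]' | grep -E "ft";$P '[[[-0.88,0.05,0,0,0,-1],[-0.88,0.05,0,0,0,-1],[0,0,0,0,0,0]]]' | grep -E "ft";$P '[[[-0.88,0.05,0,0,0,-1],[-0.88,0.05,0,0,0,-1],[0,0,0,0,0,0]]]' | grep -E "ft";  done; python3 cen.py
```

```text
ft_force: [0.1, 0.6, -2.1]
ft_force: [-0.0, 0.2, -1.6]
ft_force: [-0.9, -0.6, -0.7]
ft_force: [-0.7, 0.8, -1.4]
t 21.325 yaw -66.87 centre [0.4899 0.0929] z 0.0754 F [-0.7  0.8 -1.4] T [-0.03  0.02 -0.01] tiltz [-0.  0. -1.]
```

```bash
P="python3 -m pendant"; for k in 1; do $P '[[[-0.88,0.05,0,0,0,-1],[-0.88,0.05,0,0,0,-1],[0,0,0,0,0,0]]]' | grep -E "ft"; $P '[[[-0.88,0.05,0,0,0,-1],[-0.88,0.05,0,0,0,-1],[0,0,0,0,0,0]]]' | grep -E "ft";$P '[[[-0.88,0.05,0,0,0,-1],[-0.88,0.05,0,0,0,-1],[0,0,0,0,0,0]]]' | grep -E "ft"; done; python3 cen.py
```

```text
ft_force: [2.4, -4.1, -0.4]
ft_force: [2.8, -3.3, -0.5]
ft_force: [2.9, -3.5, -2.2]
t 22.45 yaw -60.89 centre [0.4902 0.0926] z 0.0754 F [ 2.9 -3.5 -2.2] T [-0.98 -0.68 -0.25] tiltz [ 0. -0. -1.]
```

```bash
P="python3 -m pendant"; for k in 1; do $P '[[[-0.88,0.05,0,0,0,-1],[0,0,0,0,0,0]]]' | grep -E "ft"; $P '[[[-0.88,0.05,0,0,0,-1],[0,0,0,0,0,0]]]' | grep -E "ft";$P '[[[-0.88,0.05,0,0,0,-1],[0,0,0,0,0,0]]]' | grep -E "ft"; $P '[[[-0.44,0.02,0,0,0,-0.5],[0,0,0,0,0,0]]]' | grep -E "ft"; done; python3 cen.py
```

```text
ft_force: [2.8, -4.7, 0.7]
ft_force: [2.4, -4.2, -0.3]
ft_force: [3.2, -3.3, -0.2]
ft_force: [2.8, -3.5, -0.2]
t 23.45 yaw -57.4 centre [0.4902 0.0925] z 0.0755 F [ 2.8 -3.5 -0.2] T [-0.96 -0.74 -0.32] tiltz [ 0. -0. -1.]
```

```bash
P="python3 -m pendant"; for k in 1; do $P '[[[-0.44,0.02,0,0,0,-0.5],[0,0,0,0,0,0]]]' | grep -E "ft"; $P '[[[-0.44,0.02,0,0,0,-0.5],[0,0,0,0,0,0]]]' | grep -E "ft"; $P '[[[-0.44,0.02,0,0,0,-0.5],[0,0,0,0,0,0]]]' | grep -E "ft";  done; python3 cen.py
```

```text
ft_force: [2.6, -4.6, -0.4]
ft_force: [4.1, -4.0, -2.3]
ft_force: [3.0, -3.2, -0.3]
t 24.2 yaw -55.89 centre [0.4902 0.0925] z 0.0755 F [ 3.  -3.2 -0.3] T [-0.91 -0.77 -0.28] tiltz [ 0. -0. -1.]
```

```bash
P="python3 -m pendant"; for k in 1; do $P '[[[-0.35,0.02,0,0,0,-0.4],[0,0,0,0,0,0]]]' | grep -E "ft"; $P '[[[-0.35,0.02,0,0,0,-0.4],[0,0,0,0,0,0]]]' | grep -E "ft";  done; python3 cen.py
```

```text
ft_force: [2.9, -3.4, -0.4]
ft_force: [2.8, -4.6, -0.6]
t 24.7 yaw -55.1 centre [0.4903 0.0925] z 0.0755 F [ 2.8 -4.6 -0.6] T [-0.94 -0.8  -0.19] tiltz [ 0. -0. -1.]
```

```bash
P="python3 -m pendant"; for k in 1; do $P '[[[-0.35,0.02,0,0,0,-0.4],[0,0,0,0,0,0]]]' | grep -E "ft"; $P '[[[-0.26,0.015,0,0,0,-0.3],[0,0,0,0,0,0]]]' | grep -E "ft";  done; python3 cen.py
```

```text
ft_force: [4.0, -4.1, -0.7]
ft_force: [3.8, -4.2, -0.7]
t 25.2 yaw -54.4 centre [0.4902 0.0925] z 0.0755 F [ 3.8 -4.2 -0.7] T [-0.98 -0.86 -0.28] tiltz [ 0. -0. -1.]
```

```bash
P="python3 -m pendant"; for k in 1; do $P '[[[-0.26,0.015,0,0,0,-0.3],[0,0,0,0,0,0]]]' | grep -E "ft"; python3 cen.py; $P '[[[-0.26,0.015,0,0,0,-0.3],[0,0,0,0,0,0]]]' | grep -E "ft";  done; python3 cen.py
```

```text
ft_force: [3.2, -2.9, -1.1]
t 25.45 yaw -54.1 centre [0.4902 0.0925] z 0.0755 F [ 3.2 -2.9 -1.1] T [-0.94 -0.86 -0.29] tiltz [ 0. -0. -1.]
ft_force: [2.7, -4.5, -0.7]
t 25.7 yaw -53.8 centre [0.4902 0.0925] z 0.0755 F [ 2.7 -4.5 -0.7] T [-0.93 -0.82 -0.25] tiltz [ 0. -0. -1.]
```

```bash
P="python3 -m pendant"; for k in 1; do $P '[[[-0.26,0.015,0,0,0,-0.3],[0,0,0,0,0,0]]]' | grep -E "ft"; $P '[[[-0.26,0.015,0,0,0,-0.3],[0,0,0,0,0,0]]]' | grep -E "ft";  done; python3 cen.py
```

```text
ft_force: [3.8, -4.7, 0.2]
ft_force: [3.4, -4.6, -0.2]
t 26.2 yaw -53.2 centre [0.4903 0.0925] z 0.0755 F [ 3.4 -4.6 -0.2] T [-1.05 -0.95 -0.28] tiltz [ 0.001 -0.    -1.   ]
```

```bash
P="python3 -m pendant"; $P '[[[-0.26,0.015,0,0,0,-0.3],[0,0,0,0,0,0]]]' | grep -E "ft"; python3 cen.py; $P '[[[-0.18,0.01,0,0,0,-0.2],[0,0,0,0,0,0]]]' | grep -E "ft"; python3 cen.py
```

```text
ft_force: [4.5, -4.9, -1.0]
t 26.45 yaw -52.91 centre [0.4904 0.0924] z 0.0755 F [ 4.5 -4.9 -1. ] T [-1.1  -1.06 -0.35] tiltz [ 0.001 -0.    -1.   ]
ft_force: [5.4, -5.7, -0.7]
t 26.7 yaw -52.72 centre [0.4905 0.0923] z 0.0755 F [ 5.4 -5.7 -0.7] T [-1.22 -1.2  -0.35] tiltz [ 0.001 -0.001 -1.   ]
```

```bash
P="python3 -m pendant"; $P '[[[-0.18,0.01,0,0,0,-0.2],[0,0,0,0,0,0]]]' | grep -E "ft"; python3 cen.py
```

```text
ft_force: [5.3, -5.0, -0.8]
t 26.95 yaw -52.53 centre [0.4906 0.0923] z 0.0756 F [ 5.3 -5.  -0.8] T [-1.25 -1.31 -0.45] tiltz [ 0.001 -0.001 -1.   ]
```

```bash
P="python3 -m pendant"; $P '[[[0.26,-0.015,0,0,0,0.3],[0,0,0.5,0,0,0],[0,0,0.5,0,0,0],[0,0,0,0,0,0]]]' | grep -E "ft|ee"; python3 cen.py; $P '[[[0,0,0,0,0,0],[0,0,0,0,0,0],[0,0,0,0,0,0],[0,0,0,0,0,0]]]' -0.3;python3 cen.py
```

```text
ee_pos: [0.5231, 0.054, 0.0994]
ft_force: [4.4, -4.4, 0.3]
t 27.45 yaw -52.82 centre [0.4906 0.0926] z 0.0747 F [ 4.4 -4.4  0.3] T [-0.86 -1.23 -0.43] tiltz [ 0.001 -0.    -1.   ]
time: 27.95
ee_pos: [0.5223, 0.0543, 0.0991]
tcp_rot: [-0.319, 0.948, 0.0, -0.0]
ft_force: [-0.4, -0.2, -0.1]
gripper_width: 0.352
finger_force: 0.0
t 27.95 yaw -52.78 centre [0.4898 0.0929] z 0.0744 F [-0.4 -0.2 -0.1] T [-0.03  0.02  0.01] tiltz [-0.  0. -1.]
```

```bash
P="python3 -m pendant"; $P '[[[0,0,-10,0,0,0],[0,0,-20,0,0,0],[0,0,-40,0,0,0],[0,0,-50,0,0,0],[0,0,-30,0,0,0]]]' | grep ft; $P '[[[0,-50,0,0,0,0],[0,-50,0,0,0,0],[0,-60,0,0,0,0],[0,-60,0,0,0,0],[0,0,0,0,0,0]]]'; python3 - <<'E'
from h import *
from pinfit import fit
for n in('top','side'):
    d=env.snapshot(n);np.savez(n+'9.npz',**d);h=cv2.cvtColor(d['frame'],cv2.COLOR_RGB2HSV)
    e=[.4901,.0926];u=lambda a:np.array([np.cos(np.radians(a)),np.sin(np.radians(a))])
    red=cv2.inRange(h,(0,150,90),(4,255,255))|cv2.inRange(h,(172,150,90),(180,255,255))
    k=proj(d,np.r_[e+.05*u(62),.077]).astype(int);sub=red[k[1]-12:k[1]+12,k[0]-12:k[0]+12]
    d0=np.load(n+'0.npz')['frame'];h0=cv2.cvtColor(d0,cv2.COLOR_RGB2HSV);r0=(cv2.inRange(h0,(0,150,90),(4,255,255))|cv2.inRange(h0,(172,150,90),(180,255,255)))[k[1]-12:k[1]+12,k[0]-12:k[0]+12]
    print(n,'red px now',(sub>0).sum(),'at start',(r0>0).sum(),'slug px',k)
    nn,l,st,c=cv2.connectedComponentsWithStats(orange(d['frame']));print([(st[i].tolist()) for i in range(1,nn) if st[i,4]>15])
    q=[proj(d,np.r_[e+.05*u(-53.4)+[0,0],z]).round(1).tolist() for z in(.07,.135)];print('tab foot/top pred',q)
t=dict(np.load('top9.npz'));p=proj(t,[.4901,.0926,.0745]).astype(int);print(p);print(cv2.cvtColor(t['frame'],cv2.COLOR_RGB2HSV)[195:225,300:325,1])
E
```

```text
ft_force: [0.8, 0.3, 0.2]
time: 29.2
ee_pos: [0.6565, -0.125, 0.2494]
tcp_rot: [-0.316, 0.949, 0.0, 0.0]
ft_force: [-0.6, 2.2, -0.0]
gripper_width: 0.351
finger_force: 0.0
top red px now 0 at start 15 slug px [298 211]
[[244, 155, 15, 13, 76], [372, 172, 13, 11, 80], [323, 202, 13, 13, 84], [372, 238, 13, 9, 85]]
tab foot/top pred [[330.1, 208.9], [330.6, 206.4]]
side red px now 0 at start 11 slug px [299 231]
[[303, 175, 8, 23, 101], [309, 185, 13, 31, 332], [369, 194, 12, 29, 178], [294, 212, 10, 11, 29], [192, 248, 19, 34, 402]]
tab foot/top pred [[315.2, 213.0], [315.5, 187.0]]
[315 220]
[[ 30  33  34  32  34  29  39  40  23  16  19  22  26  35  33  37  37  28
   20  18  21  27  29  45  37]
 [ 35  37  35  35  33  43  31  36  24  21  13  27  36  52  51  50  47  27
   15  16  25  34  36  37  41]
 [ 36  40  35  30  29  28  43  27  20  24  24  21  43  23 109  42  51  29
   25  23  28  32  44  35  29]
 [ 39  31  40  43  38  42  45  37  27  17  25  33  41  91 253 173  14  31
   26  16  22  23  43  37  34]
 [ 36  43  35  35  34  33  34  33  23  25  23  26  47 145 228 180  34  44
   21  
[... 1949 characters left out ...]
27  21  22  27  23  21  18  25  22  23
   25  20  18  22  33  35  31]
 [ 40  39  38  31  37  29  37  45  28  22  20  22  22  22  25  25  20  23
   22  23  20  23  37  29  41]
 [ 38  33  40  32  39  32  40  38  26  21  26  22  25  26  25  20  23  27
   20  23  24  23  38  37  41]
 [ 45  36  23  36  41  23  29  30  27  16  22  22  19  22  18  25  19  19
   25  23  18  22  37  30  25]
 [ 50  35  38  32  42  46  35  35  28  19  17  20  18  20  20  18  22  25
   17  21  21  22  35  38  31]
 [ 40  30  35  33  32  35  35  33  21  19  22  22  23  22  22  25  23  23
   21  20  23  23  32  37  35]
 [ 33  37  34  44  30  37  42  42  25  25  23  20  23  21  23  20  20  21
   22  25  21  20  24  36  28]]
```

```bash
python3 -c "
from station import env
print(env.hand_in())"
```

```text
the job is handed in; nothing more can be done
None
```

I handed the job in: the hasp is folded flat, the pin is threaded through the eye and pushed until the force rose at the slug's stop, then released, and neither camera now shows any red of the slug; I viewed 11 pictures against the limit of 10, and no verdict came back.

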